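# Spot-punch a bracket blank

### The arm

A 7-joint arm with a two-finger parallel gripper is mounted at the origin on the work surface; the furniture and walls round the work are solid. World frame = base frame: x ahead of the robot, y to its left, z up, the work surface at z = 0. Lengths are in mm, angles in degrees, forces in N, time in s.
With the tool pointing down it reaches from about 350 to 900 mm from the base axis. Payload 7.2 kg.
Tool frame: the origin (TCP) lies midway between the tips of the shut fingers; the grasp point (between the pads) lies 19 mm behind it (env.tcp_to_grasp is the distance from the TCP to the grasp point, in mm); z points along the fingers, x is the direction in which the jaws open and shut, and the axes are right-handed (so a half turn about z gives the same grasp; the last joint's range is limited). The gripper opens to 88 mm and grips with 3 to 60 N. Pads are 20 mm wide; open, the fingers measure 115 mm over their backs; the gripper's body (75 mm by 178 mm) begins 61 mm behind the grasp point.
Start: joints at [70.634, 23.554, -0.728, 91.456, 0.321, 64.991, -4.71], TCP at [166.575, -602.397, 222.653] pointing down, gripper open.
Joint ranges: [-169.25, 169.25], [-16.82, 113.86], [-84.01, 82.57], [7.8, 145.47], [-59.2, 239.2], [7.22, 106.19], [-163.78, 163.78]. Speed limits (degrees/s): [136.94, 136.94, 172.46, 172.46, 180, 180, 180].

### API

Orientations are given as a 3x3 rotation matrix whose columns are the frame's x, y, z axes.
In Python, from station import env, hand, cams, order gives the robot as it stands. Calls block until the motion is done:
- env.reach(position, orientation): joint-space move of the TCP to a pose.
- env.move_straight(position, speed=150, ori=None, stop_force=None): straight line of the TCP; ori=None keeps the orientation; speed is the mean speed in mm/s. With stop_force (N) it stops when the force on the tool has changed by that much, and returns True; else False.
- env.movej(angles): joint-space move.
- hand.command_gripper(opening, grasp_force=None): finger opening in mm; grasp_force is the grip in N (None keeps the last); returns when the fingers have stopped.
- env.wait(seconds).
- env.solve_ik(position, orientation): joint angles nearest the present ones, or None.
- env.read_state(): the state.
- cams.grab_frame(name): name is "side" or "top" or "wrist"; returns the picture (400x640x3 uint8, red, green, blue); there is no depth.
- cams.calibration(name): a dict with "fx", "fy", "cx", "cy" (pixels), "R" (3x3) and "t" (3): a world point X has camera coordinates R X + t. Camera axes: x right, y down, z forward; pixel columns grow to the right and rows downward; lengths in mm; the calibration is good to about 2 mm. A picture is of the moment at which its call begins: read the wrist's pose just before it. calibration takes no time and is no camera call; for the wrist camera it gives the pose at the moment of the call.
A pose or a line that the arm cannot do raises env.IKError and nothing moves.
- order.job_done(): hands the job in, once; it reports no verdict.
The state is a dict: "time": time; "joint_pos": joint angles; "dq": joint speeds; "joint_efforts": joint torques, N m; "position": TCP position; "tcp_rot": TCP orientation; "contact_force": force on the tool from outside, world axes, zero at the start; "ft_torque": the same for the moment, N m; "grip_width": finger opening in mm.
Only numpy, scipy, OpenCV 4.12 (cv2) and the standard library are available. Lean on these libraries where they do the work, as an engineer would, in place of code of your own. Each camera call takes 0.05 s, during which the arm holds its last target.

### The job

Push the jig's red spring slide all the way forward so that it drives the steel bracket blank home against the end stop, then let the slide spring back. Take the spring-loaded centre punch out of its tilted rest, hold it upright with its point on the white spot of the blank and press straight down until its spring snaps, firing it nowhere else. Put the punch back in its rest, collar down on the tube, leaving the blank home and the yellow ink pot and the tan tape roll undisturbed.

Things in the scene. Friction and masses are not known exactly. Their poses are not given: they have to be found in the camera images.
- jig: Fixed grey marking jig on the table, 200 x 100 mm, base plate 15 mm thick. Origin: centre of its underside, on the table. Its +x is the feed direction, from the red slide towards the aluminium end stop (inner face of the stop at x = +80 mm); two aluminium fences 66 mm apart (top 26 mm above the table) guide the blank. The blank is home when its centre is at x = +35 mm.
- slide (a joint): Travel of the red push slide along the jig's +x, m: 0 = rest, 0.0335 = its end stop. A spring drives it back to 0 when let go (2 N at rest, 6 N at the end; pushing the blank adds about 3 N). Its flat nose is 18 mm ahead of the handle centre and pushes the blank; at the end of travel the blank is home.
- slide_handle (a point): Centre of the slide's upright red handle, which is 16 mm thick (along the jig's x), 44 mm wide and reaches from 24 to 68 mm above the table; this point is 46 mm above the table. It may be pushed on its rear face or pinched across its thickness from above. Axes as the jig's. Rails beside it are 22 mm high.
- blank_center (a point): Centre of the loose steel bracket blank, 90 x 60 x 10 mm, about 0.35 kg, lying flat in the jig's channel on the 15 mm base plate, at first 12 to 30 mm short of home. Its axes are about those of the jig.
- mark (a point): Centre of the white spot (14 mm across, with a black cross, in a blue painted square) on the top face of the blank, 25 mm above the table; it is 5 mm ahead (+x) of the blank's centre. The place to punch.
- rest: Fixed punch rest: wooden base 130 x 90 x 12 mm with a dark steel tube held at 35 degrees from vertical between two aluminium cheeks 49 mm wide over all and 80 mm high. Origin: on the table, 5 mm behind (towards -x) the centre of the base. The tube leans to the rest's own -x side.
- rest_mouth (a point): Centre of the rest tube's upper mouth, 97 mm above the table. z axis: along the tube, out of the mouth, 35 degrees from vertical (fixed); y axis level. Tube 28 mm inside, 38 mm outside, 50 mm long, open at the bottom.
- punch_center (a point): Centre of the loose spring-loaded centre punch (148 mm long, 0.17 kg), half-way along; z axis: along it, from point to cap. At first it stands in the rest with its collar on the tube's mouth, its axis parallel to the tube and 3 mm to the low side. Grasp the blue grip (which spans 14 to 66 mm above this point), for instance with fingertips just above the collar.
- punch_tip (a joint): How far the punch's point is pressed into its body, m: 0 = out, 0.010 = fully in. The force starts at 3 N, rises to about 14 N at 0.004, then collapses to about 5 N at 0.010: the spring has snapped once it is past 0.0085. It comes out again by itself when lifted.
- punch_point (a point): The very point of the punch; it moves with the sliding point. Axes as the punch's.
- pot_yellow: Ink pot with a yellow lid, 67 mm wide, 58 mm high, standing loose behind the rest. Origin at the centre of its underside. A bystander.
- tape_tan: Roll of tan tape, 92 mm wide, 24 mm high, lying loose on the table. Origin at the centre of its underside. A bystander.
- punch: The same punch, same axes; origin at its point when fully out. From there along z: sliding point 6 mm thick 0 to 14 mm, nose cone 14 to 28, steel barrel 22 mm thick 28 to 82, dark collar 40 mm thick 82 to 88, ridged blue grip 26 mm thick 88 to 140, steel cap 140 to 148; punch_center is at 74.
- blank: The same blank as blank_center; origin at the centre of its underside.

How it is judged:
By the outcome, as a careful person would: the job done as asked, in the order asked, and still so for the second after the job is handed in, with the robot touching nothing.
It also fails if it takes over 64 s, if anything falls off the work surface, if the arm or the gripper's body presses on something with over 40 N, if the wrist force passes 120 N, or if a joint passes its speed limit or range.

## Working session

There is one attempt and no reset: what is moved stays moved. The work goes in short steps, each a Python script; the robot and the scene stay as the last script left them, time stands still between calls to the robot, and variables do not carry over. Pictures are saved under pics/ and viewed, and the job is handed in when it is done.

```bash
ls; mkdir -p pics; python3 - <<'E'
from station import env,hand,cams,order
import cv2
s=env.read_state();print(s['time'],s['position'],s['tcp_rot'],s['grip_width'],env.tcp_to_grasp)
for n in("side","top","wrist"):
    c=cams.calibration(n);print(n,c)
    cv2.imwrite(f"pics/{n}0.png",cams.grab_frame(n)[:,:,::-1])
E
```

```text
pics
0.0 [ 166.41187734 -601.91651393  221.8300618 ] [[ 2.66549372e-01 -9.63821122e-01 -5.27141202e-04]
 [-9.63819954e-01 -2.66549872e-01  1.50431528e-03]
 [-1.59040026e-03  1.07094917e-04 -9.99998730e-01]] 87.9591782444797 18.700000000000003
side {'fx': 471.199345782927, 'fy': 471.199345782927, 'cx': 318.0563460237281, 'cy': 191.0969612255216, 'R': array([[-0.98500431, -0.1721646 ,  0.01121909],
       [-0.11241949,  0.59113789, -0.7986976 ],
       [ 0.13087542, -0.78798182, -0.60162802]]), 't': array([ 489.21553241,  214.90179066, 1189.42075166])}
top {'fx': 384.268690195766, 'fy': 384.268690195766, 'cx': 322.6868934102964, 'cy': 199.1841536974858, 'R': array([[ 0.0282858 , -0.99946542,  0.01639504],
       [-0.98601966, -0.03059216, -0.16379665],
       [ 0.16421065, -0.01153271, -0.98635788]]), 't': array([-160.17421202,  515.38576824,  832.30250302])}
wrist {'fx': 346.6467999629201, 'fy': 346.6467999629201, 'cx': 320.7538123548594, 'cy': 200.52994599438142, 'R': array([[ 0.26727104, -0.96361957, -0.00187338],
       [-0.93103106, -0.25873259,  0.25736864],
       [-0.24849016, -0.06704301, -0.96631148]]), 't': array([-624.75432803,  -32.0473399 ,  389.17378878])}
```

View pics/side0.png

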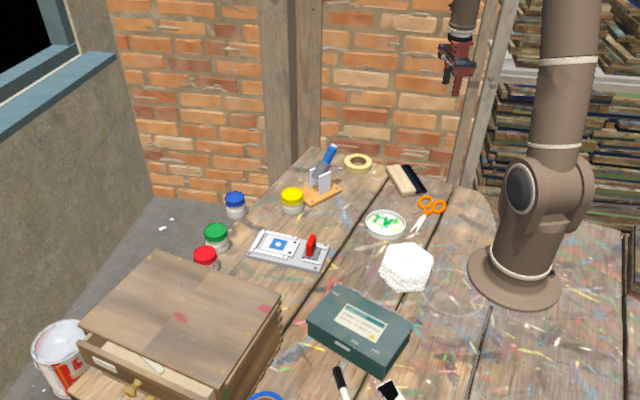

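View pics/top0.png

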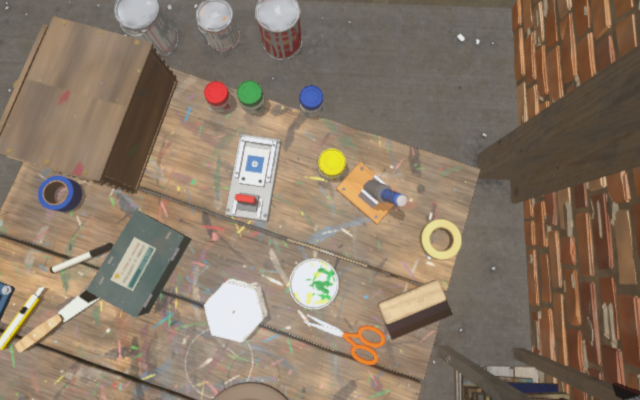

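View pics/wrist0.png

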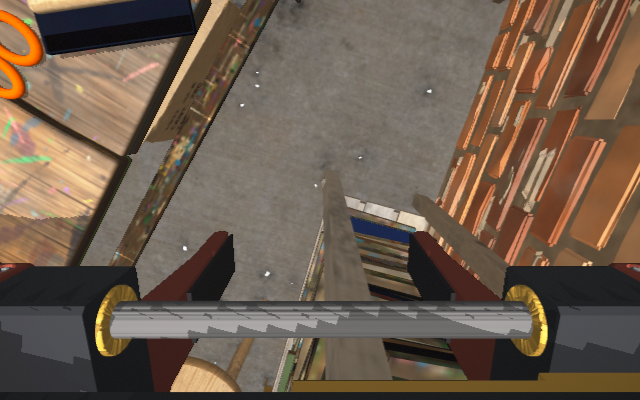

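The side view shows the jig at about (288,250), the rest with the punch at (320,185), the pot at (292,198) and the tape at (357,162). In the top view the red handle is at (246,200), the mark at (255,163), the rest base at (367,193) and the cap at (398,200). Next I'll get rough positions, then take closer wrist views.

```bash
cat > h.py <<'E'
import numpy as np, cv2
from station import env,hand,cams,order
def ray(c,uv):
    d=np.array([(uv[0]-c['cx'])/c['fx'],(uv[1]-c['cy'])/c['fy'],1.]);R=c['R'];return -R.T@c['t'],R.T@d
def onz(c,uv,z):
    o,d=ray(c,uv);return o+d*(z-o[2])/d[2]
def tri(obs):
    A=np.zeros((3,3));b=np.zeros(3);L=[]
    for c,uv in obs:
        o,d=ray(c,uv);d=d/np.linalg.norm(d);P=np.eye(3)-np.outer(d,d);A+=P;b+=P@o;L.append((o,P))
    X=np.linalg.solve(A,b);return X,[round(float(np.linalg.norm(P@(X-o))),1) for o,P in L]
def proj(c,X):
    p=c['R']@np.asarray(X)+c['t'];return np.array([c['fx']*p[0]/p[2]+c['cx'],c['fy']*p[1]/p[2]+c['cy']])
def down(a): # tool down, jaw axis at yaw a deg
    a=np.radians(a);x=np.array([np.cos(a),np.sin(a),0]);z=np.array([0,0,-1.]);return np.c_[x,np.cross(z,x),z]
def grab(name,fn):
    c=cams.calibration(name);im=cams.grab_frame(name);cv2.imwrite(f"pics/{fn}.png",im[:,:,::-1]);np.save(f"pics/{fn}.npy",c,allow_pickle=True);return c,im
def cal(fn): return np.load(f"pics/{fn}.npy",allow_pickle=True).item()
E
python3 - <<'E'
from h import *
T=cams.calibration('top');S=cams.calibration('side')
np.set_printoptions(precision=1,suppress=True)
for n,a,b in [('handle',(246,198),(311,240)),('mark',(255,163),(278,244)),('cap',(400,200),(331,148)),('pot',(332,160),(292,193)),('tape',(441,239),(357,160))]:
    print(n,tri([(T,a),(S,b)]))
print('base',onz(T,(365,193),12))
s=env.read_state();c=cams.calibration('wrist');o=-c['R'].T@c['t'];print('cam in tool',s['tcp_rot'].T@(o-s['position']),s['tcp_rot'].T@c['R'].T)
E
```

```text
handle (array([512.7,  26.2,  60.9]), [1.7, 1.7])
mark (array([603. ,  17.2,  23.3]), [2.0, 2.0])
cap (array([ 509.8, -301.9,  135.2]), [1.8, 1.8])
pot (array([ 605.6, -163.4,   57.2]), [3.3, 3.3])
tape (array([ 438.9, -419.7,   25.7]), [0.3, 0.3])
base [ 543.2 -245.2   12. ]
cam in tool [   0.6  -69.7 -161.2] [[ 1.   0.  -0. ]
 [-0.   1.   0.3]
 [ 0.  -0.3  1. ]]
```

```bash
python3 - <<'E'
from h import *
for i,p in enumerate([(470,-320,260),(470,-190,260),(490,-30,220),(490,60,220)]):
    env.reach(p,down(-90)); env.wait(0.1)
    grab('wrist',f'w{i}')
    print(env.read_state()['time'],env.read_state()['position'])
ims=[cv2.imread(f'pics/w{i}.png')[:300] for i in range(4)]
E
```

```text
1.8333 [ 469.27354049 -321.14784992  259.85269186]
2.5667 [ 469.83305471 -191.43790406  259.92077934]
3.4167 [490.28536781 -31.99957302 220.25663203]
4.0167 [490.2488336   58.10327905 220.01390071]
```

View pics/w0.png

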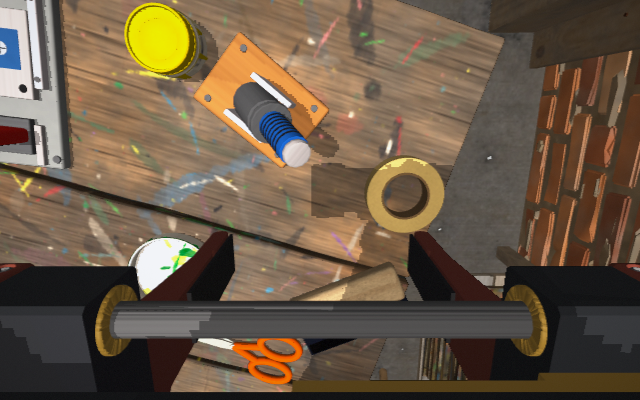

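View pics/w1.png

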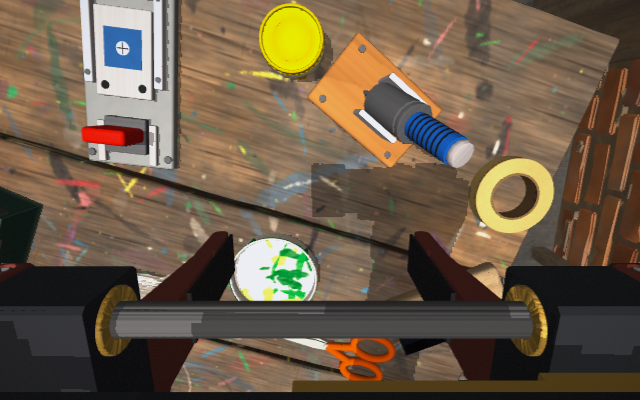

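View pics/w2.png

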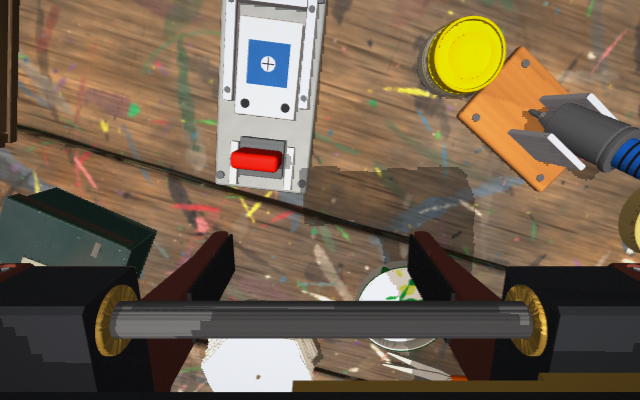

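View pics/w3.png

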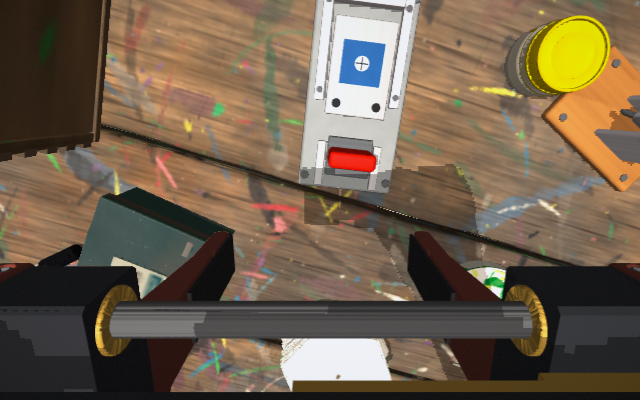

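w2 and w3 show the mark at (268,64) and (362,63), and the red handle top at (256,160) and (352,160). w0 and w1 show the rest base corners, the blue grip and the cap end at about (295,153) and (460,153). I'll measure these next.

```bash
cat > meas.py <<'E'
from h import *
np.set_printoptions(precision=1,suppress=True)
def load(f): return cv2.imread(f'pics/{f}.png'),cal(f)
def blob(im,lo,hi,roi,n=None):
    hsv=cv2.cvtColor(im,cv2.COLOR_BGR2HSV);m=cv2.inRange(hsv,lo,hi);r=np.zeros_like(m);x0,y0,x1,y1=roi;r[y0:y1,x0:x1]=m[y0:y1,x0:x1]
    r=cv2.morphologyEx(r,cv2.MORPH_CLOSE,np.ones((5,5)))
    cs,_=cv2.findContours(r,cv2.RETR_EXTERNAL,cv2.CHAIN_APPROX_NONE);c=max(cs,key=cv2.contourArea);return c
def cen(c): m=cv2.moments(c);return np.array([m['m10']/m['m00'],m['m01']/m['m00']])
if __name__=='__main__':
    W={i:load(f'w{i}') for i in range(4)}
    BL=((100,120,60),(125,255,255))
    obs=[]
    for i,roi in [(2,(230,20,310,110)),(3,(320,20,410,110)),(1,(95,10,155,90))]:
        c=blob(W[i][0],*BL,roi); r=cv2.minAreaRect(c);print('mark',i,cen(c),r,onz(W[i][1],cen(c),25));obs.append((W[i][1],cen(c)))
        q=[onz(W[i][1],p,25) for p in cv2.boxPoints(r)];print([np.degrees(np.arctan2(*(q[k+1]-q[k])[1::-1]))%90 for k in range(3)],[np.linalg.norm(q[k+1]-q[k]) for k in range(3)])
    print('MARK',tri(obs),tri(obs[:2]))
    obs=[]
    for i,roi in [(2,(210,130,310,190)),(3,(310,130,400,190))]:
        c=blob(W[i][0],(0,150,120),(8,255,255),roi);p=cen(c);print('handle',i,p,cv2.minAreaRect(c),onz(W[i][1],p,68));obs.append((W[i][1],p))
    print('HANDLE',tri(obs))
    # base orange
    for i,roi in [(0,(185,25,335,175)),(1,(300,25,450,175)),(2,(450,40,560,200))]:
        c=blob(W[i][0],(8,120,120),(20,255,255),roi);h=cv2.convexHull(c);a=cv2.approxPolyDP(h,5,True)[:,0]
        print('base',i,[(tuple(int(v) for v in p),onz(W[i][1],p,12)) for p in a])
    for i,roi in [(0,(225,80,325,175)),(1,(390,100,490,175))]:
        c=blob(W[i][0],*BL,roi);print('grip',i,cen(c),cv2.minAreaRect(c))
    # pot, tape
    for i in (0,1):
        c=blob(W[i][0],(22,150,150),(33,255,255),(110,0,340,90));print('pot',cen(c),onz(W[i][1],cen(c),58))
    z=[cv2.resize(W[i][0][y:y+100,x:x+130],None,fx=4,fy=4,interpolation=cv2.INTER_CUBIC) for i,x,y in [(0,215,70),(1,355,70)]]
    cv2.imwrite('pics/z0.png',cv2.resize(np.vstack(z),None,fx=.75,fy=.75))
    cv2.imwrite('pics/z1.png',np.hstack([cv2.resize(W[3][0][0:200,290:430],None,fx=2.8,fy=2.8),cv2.resize(W[2][0][0:200,200:340],None,fx=2.8,fy=2.8)]))
E
python3 meas.py
```

```text
mark 2 [267.9  63.2] ((267.5614929199219, 63.323768615722656), (41.193763732910156, 44.543582916259766), 5.19442892074585) [602.2  17.8  25. ]
[np.float64(81.2313924034996), np.float64(85.0640207307803), np.float64(82.95590616627698)] [np.float64(40.343389563415606), np.float64(38.90525517509965), np.float64(40.388380498398966)]
mark 3 [361.6  62.7] ((361.75640869140625, 62.88792037963867), (40.822853088378906, 43.9261589050293), 7.352379322052002) [602.3  18.   25. ]
[np.float64(82.90560168058816), np.float64(83.14887458000206), np.float64(84.63568132616328)] [np.float64(39.37895702367344), np.float64(38.78485250352626), np.float64(39.53952346087067)]
mark 1 [122.6  47.6] ((122.5, 47.5), (43.0, 37.0), 90.0) [602.   17.5  25. ]
[np.float64(89.9362869818215), np.float64(82.33452354590798), np.float64(89.93458406830644)] [np.float64(38.5852344701528), np.float64(42.52692570025838), np.float64(39.74234200472658)]
MARK (array([602.3,  17.9,  24.2]), [0.0, 0.1, 0.2]) (array([602.4,  17.9,  24.3]), [0.1, 0.1])
handle 2 [253.9 161.5] ((253.88414001464844, 161.5426788330078), (46.93340301513
[... 603 characters left out ...]
, 109), array([ 538.7, -329.4,   12. ])), ((391, 167), array([ 472. , -275.8,   12. ])), ((308, 98), array([ 550.9, -177.7,   12. ]))]
base 2 [((521, 46), array([ 619.1, -230.6,   12. ])), ((557, 69), array([ 597.6, -269.8,   12. ])), ((559, 175), array([ 489.8, -290.6,   12. ])), ((542, 191), array([ 472. , -275.1,   12. ])), ((459, 117), array([ 551.1, -176.3,   12. ]))]
grip 0 [277.4 130.7] ((279.018310546875, 133.071044921875), (47.37610626220703, 30.84040069580078), 48.99091720581055)
grip 1 [431.1 134.5] ((433.2855224609375, 134.74391174316406), (59.943790435791016, 32.980987548828125), 35.31121063232422)
pot [156.8  38.8] [ 603.9 -164.1   58. ]
pot [290.1  39.2] [ 604.1 -162.6   58. ]
```

View pics/z0.png

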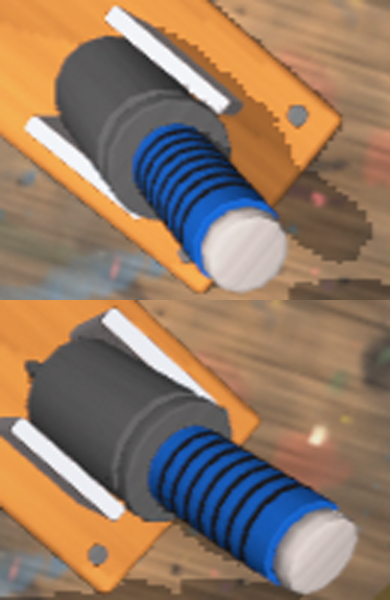

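View pics/z1.png

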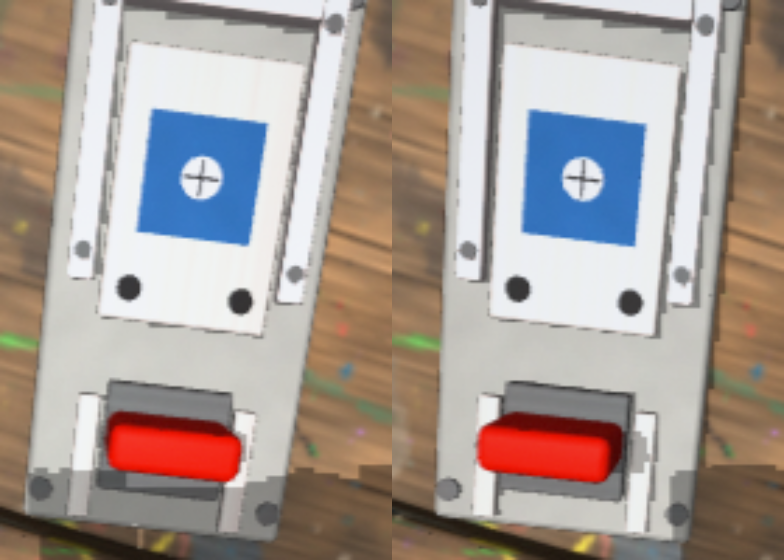

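```bash
cat > m2.py <<'E'
from h import *
np.set_printoptions(precision=1,suppress=True)
C=[cal(f'w{i}') for i in range(4)];S=cams.calibration('side');T=cams.calibration('top')
print('cap',tri([(C[0],(297,154.3)),(C[1],(462.3,155.7))]))
X=tri([(C[0],(297,154.3)),(C[1],(462.3,155.7))])[0];print(proj(S,X),proj(T,X))
k=2.8
for i,x0,pts in [(3,290,{'FLb':(68,277),'FRb':(289,303),'s1':(40,488),'s2':(266,514),'stopR':(335,24),'scL':(83,249),'scR':(295,274),'stopface':(225,15)}),(2,200,{'FLb':(68+392-4,277),'s1':(447,488),'s2':(677,514),'scL':(467,250),'scR':(681,275),'stopR':(705,25)})]:
    off=0 if i==3 else 392
    q={}
    for n,p in pts.items():
        uv=((p[0]-off)/k+x0,p[1]/k); z=15 if n in('s1','s2') else 26; q[n]=onz(C[i],uv,z);print(i,n,q[n])
    for a,b in (('s1','s2'),('scL','scR')):
        d=q[b]-q[a];print('yaw',np.degrees(np.arctan2(d[0],-d[1])))
    d=q['stopR']-q['scR'];print('yaw fence',np.degrees(np.arctan2(d[1],d[0])))
E
python3 m2.py
```

```text
cap (array([ 503.8, -303.4,  148.9]), [0.3, 0.3])
[333.8 144.1] [402.2 200.9]
3 FLb [569.   63.7  26. ]
3 FRb [560.  -14.4  26. ]
3 s1 [491.7  75.1  15. ]
3 s2 [481.4 -11.9  15. ]
3 stopR [649. -25.  26.]
3 scL [578.3  58.4  26. ]
3 scR [569.8 -16.   26. ]
3 stopface [651.7  11.4  26. ]
yaw -6.769597838281652
yaw -6.510479002722707
yaw fence -6.4574264697233374
2 FLb [569.3  63.3  26. ]
2 s1 [492.   75.6  15. ]
2 s2 [481.6 -12.4  15. ]
2 scL [578.3  58.8  26. ]
2 scR [569.8 -15.8  26. ]
2 stopR [649.  -24.9  26. ]
yaw -6.736006077406334
yaw -6.537362542225963
yaw fence -6.583823072494172
```

Checks agree: the mark is at z≈24, the cap end at z≈149 (149.3 expected from the rest geometry), jig yaw is −6.6° and rest yaw is 50.9°. Next is the slide push.

```bash
cat >> h.py <<'E'
JY=-6.6
U=np.array([np.cos(np.radians(JY)),np.sin(np.radians(JY)),0]);V=np.array([-U[1],U[0],0])
HND=np.array([513.2,28.7,0])
E
python3 - <<'E'
from h import *
np.set_printoptions(precision=1,suppress=True)
R=down(JY-90)
hand.command_gripper(0)
P=lambda d,z:HND+U*d+np.array([0,0,z])
env.reach(P(-45,130),R)
env.move_straight(P(-45,42),speed=150)
f0=env.read_state()
r=env.move_straight(P(-20,42),speed=80,stop_force=12);print(r)
r=env.move_straight(P(24,42),speed=40,stop_force=22)
s=env.read_state();print(r,s['time'],(s['position']-HND)@U,s['contact_force'],f0['contact_force'])
env.wait(.3);s=env.read_state();print((s['position']-HND)@U,s['contact_force'])
grab('wrist','p0');grab('side','p0s')
E
```

```text
False
True 7.8833 12.54855719236645 [-6.   0.9  4.6] [ 0.2  0.1 -0.4]
12.082178032805414 [-5.5  1.2  4.6]
```

View pics/p0.png

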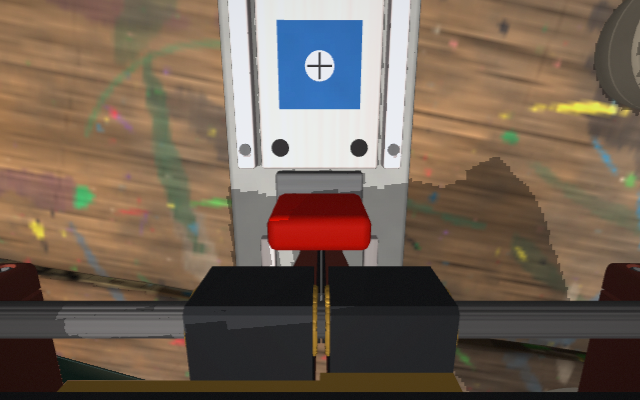

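```bash
cat > mk.py <<'E'
import sys
from meas import *
def mark(f,roi=(200,0,440,130)):
    im,c=load(f);b=blob(im,(100,120,60),(125,255,255),roi);p=onz(c,cen(b),25);return p
if __name__=='__main__':
    for f in sys.argv[1:]:
        p=mark(f);print(f,p,'s rel handle0',(p-HND)@U,'lat',(p-HND)@V)
E
python3 mk.py w2 w3 p0
```

```text
w2 [602.2  17.8  25. ] s rel handle0 89.68220469347358 lat -0.5855046278570396
w3 [602.3  18.   25. ] s rel handle0 89.76543791873753 lat -0.3909602978341432
p0 [615.   16.8  25. ] s rel handle0 102.44898676187438 lat -0.13681428177104502
```

```bash
python3 - <<'E'
from h import *
np.set_printoptions(precision=1,suppress=True)
P=lambda d,z:HND+U*d+np.array([0,0,z])
q=(env.read_state()['position']-HND)@V
r=env.move_straight(P(18,42),speed=12,stop_force=16)
s=env.read_state();print(r,s['time'],(s['position']-HND)@U,s['contact_force'])
grab('wrist','p1')
env.move_straight(P(-10,42),speed=60)
env.move_straight(P(-45,42),speed=150)
s=env.read_state();print(s['contact_force'])
env.move_straight(P(-45,130),speed=250)
env.wait(.1);grab('wrist','p2');print(env.read_state()['time'])
E
python3 mk.py p1 p2
```

```text
False 8.9 14.049577441598458 [-13.7   1.2   8.1]
[ 0.5  0.4 -0.5]
10.6
p1 [615.   16.8  25. ] s rel handle0 102.47647305874833 lat -0.13891555973356454
p2 [601.5  18.3  25. ] s rel handle0 88.92020679751835 lat -0.15746284658311493
```

View pics/p2.png

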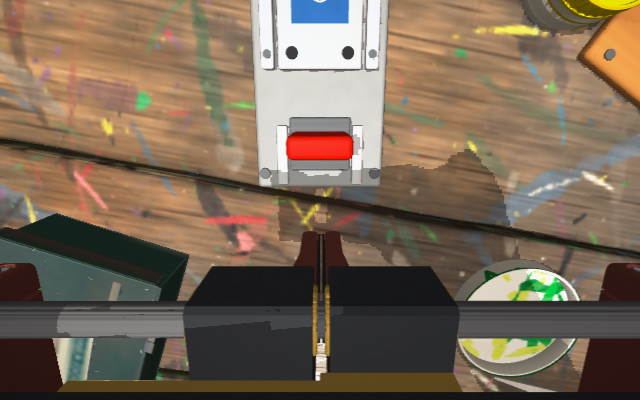

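Slide is back at rest (handle at (320,147) in p2), and in p1 the blank did not move under 14 N, so it's home. Next: another view of the mark, an IK check and the pre-grasp pose.

```bash
cat >> h.py <<'E'
RY=np.radians(50.9)
Hd=-np.array([np.cos(RY),np.sin(RY),0]);Lat=np.array([-np.sin(RY),np.cos(RY),0])
t=np.radians(35);AX=np.sin(t)*Hd+np.cos(t)*np.array([0,0,1.])
CAP=np.array([503.8,-303.4,148.9]); TIP=CAP-148*AX   # punch point in rest
def tool(axis,lat):  # tool z = -axis, x = lat
    z=-axis;x=lat-z*(lat@z);x/=np.linalg.norm(x);return np.c_[x,np.cross(z,x),z]
E
python3 - <<'E'
from h import *
np.set_printoptions(precision=1,suppress=True)
env.reach([500,5,200],down(JY-90));grab('wrist','m0')
for sg in (1,-1):
    R=tool(AX,sg*Lat)
    for d in (92,180): print(sg,d,TIP+d*AX,env.solve_ik(TIP+d*AX,R))
    # upright options
for y in range(-180,180,30):
    q=env.solve_ik([615,16.8,25+110],down(y));print(y,q)
E
python3 mk.py m0
```

```text
1 92 [ 524.1 -278.5  103. ] [  41.7   32.4    2.2  105.9  -45.9   55.1 -143.9]
1 180 [ 492.2 -317.6  175.1] [  44.3   27.7    5.3  102.   -41.6   64.5 -146.7]
-1 92 [ 524.1 -278.5  103. ] [ 64.5  35.7 -29.1 104.2 -25.6  47.2  19.2]
-1 180 [ 492.2 -317.6  175.1] [ 61.7  29.  -18.4 100.7 -30.5  59.5  23.7]
-180 [ -38.5   34.4   47.4  100.5  -29.2   58.3 -160.2]
-150 [   1.2   27.9  -10.    97.7    5.7   54.9 -160.9]
-120 [   5.1   28.4  -15.4   97.4    8.8   55.4 -133.5]
-90 [   8.1   28.9  -19.6   97.2   11.3   55.9 -105.6]
-60 [ 11.   29.5 -23.7  97.   13.8  56.4 -77.6]
-30 [ 14.6  30.5 -28.8  96.7  16.9  57.2 -50.2]
0 [ 18.4  31.8 -34.6  96.5  20.6  58.3 -23.1]
30 [ 22.2  33.3 -40.4  96.2  24.4  59.6   3.8]
60 [ 25.8  35.3 -46.3  95.9  28.4  61.2  30.7]
90 [ 37.9  47.8 -71.2  95.2  47.3  72.6  46.9]
120 [ 37.9  47.8 -71.2  95.2  47.3  72.6  76.9]
150 [ 37.9  47.8 -71.2  95.2  47.3  72.6 106.9]
m0 [613.9  16.9  25. ] s rel handle0 101.37406943827962 lat -0.10018974256294667
```

```bash
python3 - <<'E'
from h import *
np.set_printoptions(precision=2,suppress=True)
R=tool(AX,-Lat)
env.reach(TIP+225*AX,R)
hand.command_gripper(70)
grab('wrist','g0');grab('side','g0s')
print(env.read_state()['time'],env.read_state()['position'],TIP+225*AX)
E
```

```text
14.325 [ 475.96 -337.67  211.97] [ 475.95 -337.67  211.97]
```

View pics/g0.png

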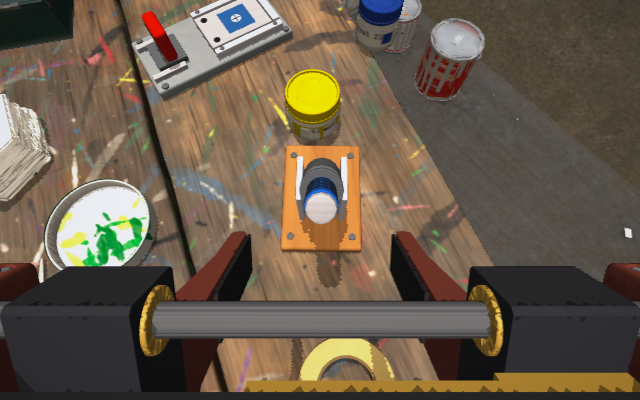

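View pics/g0s.png

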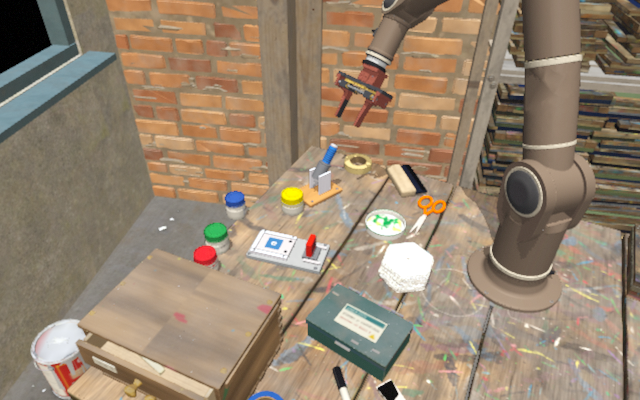

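The wrist view shows the rest square to the gripper and the cap centred at (320,207). I'll approach along the axis, grasp and draw the punch out.

```bash
python3 - <<'E'
from h import *
np.set_printoptions(precision=2,suppress=True)
print(proj(cal('g0'),CAP),proj(cal('g0'),CAP-66*AX))
env.move_straight(TIP+150*AX,speed=200)
r=env.move_straight(TIP+93*AX,speed=80,stop_force=10);s=env.read_state()
print(r,(s['position']-TIP)@AX,s['contact_force'])
if not r:
    hand.command_gripper(10,50);s=env.read_state();print(s['time'],s['grip_width'],s['contact_force'],s['position'])
    grab('side','g1s')
    env.move_straight(TIP+190*AX,speed=110,stop_force=15);s=env.read_state();print(s['time'],s['grip_width'],s['contact_force'],(s['position']-TIP)@AX)
    grab('side','g2s');grab('wrist','g2')
E
python3 -c "
import cv2,numpy as np
a=[cv2.resize(cv2.imread(f'pics/{f}.png')[20:220,240:440],None,fx=2,fy=2) for f in('g1s','g2s')]
cv2.imwrite('pics/g12.png',np.hstack(a))"
```

```text
[320.54 208.01] [320.67 187.66]
False 93.27555564661692 [ 0.16 -0.16  0.18]
16.4667 25.229774713865933 [0.72 0.19 0.52] [ 523.75 -279.03  103.92]
17.55 25.216783939859933 [-0.66 -0.41 -1.84] 189.20821872475355
```

View pics/g12.png

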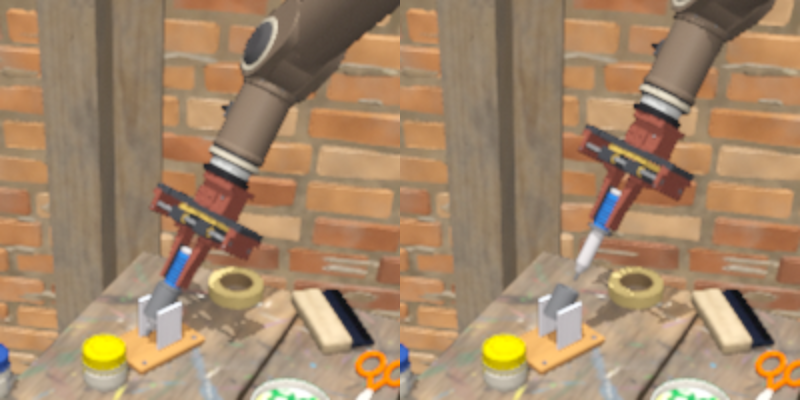

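View pics/g2.png

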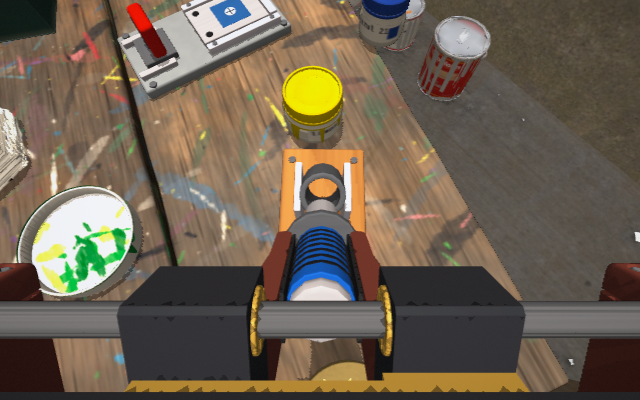

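Punch is held (25.2 mm grip) and out of the tube. The mouth shows at about (322,187).

```bash
python3 - <<'E'
from h import *
np.set_printoptions(precision=2,suppress=True)
MOUTH=CAP-66*AX+3*(-np.cos(t)*Hd+np.sin(t)*np.array([0,0,1]))
print('mouth',MOUTH,proj(cal('g2'),MOUTH))
env.reach([530,-170,300],down(-50))
env.reach([614.4,16.9,180],down(-60));env.wait(.2)
s=env.read_state();print(s['time'],s['position'],s['tcp_rot'],s['grip_width'])
c,im=grab('side','u0s');print(proj(c,[614.4,16.9,87]));c,_=grab('wrist','u0');print(proj(c,[614.4,16.9,87]));c,_=grab('top','u0t');print(proj(c,[614.4,16.9,87]))
cv2.imwrite('pics/u0z.png',cv2.resize(im[130:270,220:360,::-1],None,fx=4,fy=4))
E
```

```text
mouth [ 529.22 -272.11   96.56] [321.49 194.18]
19.8667 [614.72  14.87 180.92] [[ 0.5  -0.87  0.  ]
 [-0.87 -0.5  -0.  ]
 [ 0.   -0.   -1.  ]] 25.539717432145235
[271.92 224.88]
[318.02 202.03]
[250.9  151.47]
```

View pics/u0z.png

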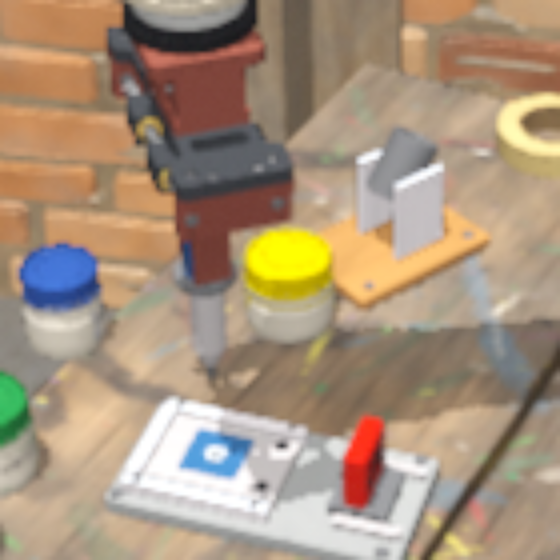

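View pics/u0.png

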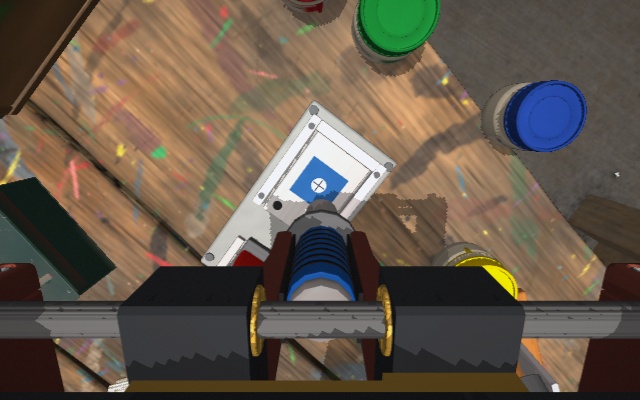

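View pics/u0t.png

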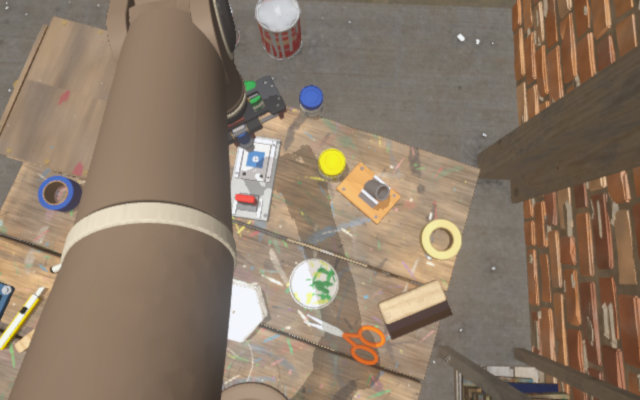

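```bash
python3 - <<'E'
from h import *
np.set_printoptions(precision=2,suppress=True)
env.move_straight([614.4,16.9,25+93+8],speed=70,ori=down(-60));env.wait(.15)
s=env.read_state();p=s['position'];print(s['time'],p,s['contact_force'],s['tcp_rot'][:,2])
c,im=grab('side','u1s');print('tip pred',proj(c,p-[0,0,93]),'mark',proj(c,[614.4,16.9,25]))
cv2.imwrite('pics/u1z.png',cv2.resize(im[195:265,240:320,::-1],None,fx=7,fy=7,interpolation=cv2.INTER_CUBIC))
c,im=grab('wrist','u1');print('tip pred',proj(c,p-[0,0,93]),'mark',proj(c,[614.4,16.9,25]))
cv2.imwrite('pics/u1w.png',cv2.resize(im[150:270,240:400,::-1],None,fx=4,fy=4,interpolation=cv2.INTER_CUBIC))
E
```

```text
21.0917 [614.78  16.89 126.6 ] [-1.04  0.15 -1.94] [ 0.  0. -1.]
tip pred [272.75 240.24] mark [273.04 242.66]
tip pred [320.18 202.97] mark [319.95 200.49]
```

View pics/u1z.png

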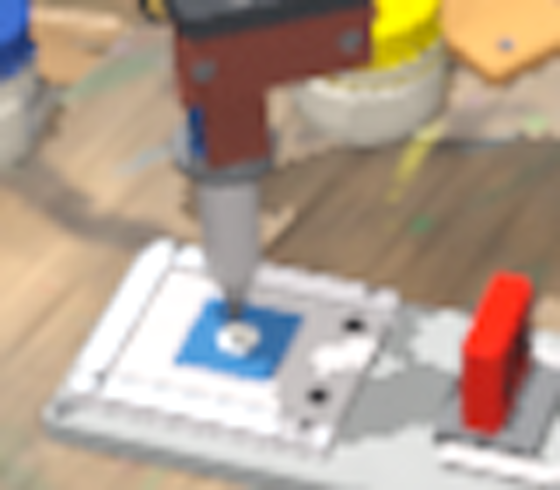

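View pics/u1w.png

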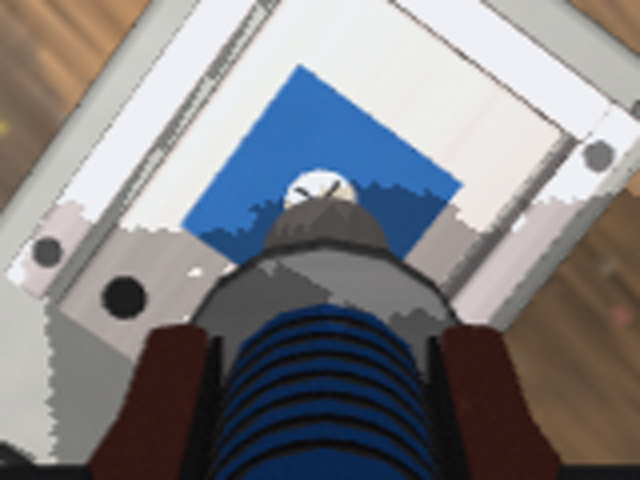

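```bash
python3 - <<'E'
from meas import *
c=cams.calibration('side')
p=np.array([614.78,16.89,126.6])
Zs=lambda q:(np.array(q)-[240,195])*7
Zw=lambda q:(np.array(q)-[240,150])*4
w=cal('u1')
for d in (0,14,28,60,82,85): 
    x=p-[0,0,93-d];print(d,'side',Zs(proj(c,x)),'wrist',Zw(proj(w,x)))
for f in('g2s','u0s'):
    im,_=load(f);b=blob(im,(100,120,60),(125,255,255),(255,225,295,258));print(f,cen(b),cv2.minAreaRect(b),Zs(cen(b)),onz(c,cen(b),25))
im,_=load('u1s');g=cv2.cvtColor(im,cv2.COLOR_BGR2GRAY)
for r in range(222,246): print(r,g[r,264:284])
E
```

```text
0 side [229.3 316.7] wrist [320.7 211.9]
14 side [227.5 289. ] wrist [320.6 232.3]
28 side [225.7 260.9] wrist [320.4 255.1]
60 side [221.6 195.3] wrist [320.  318.4]
82 side [218.6 149. ] wrist [319.6 374.3]
85 side [218.2 142.6] wrist [319.6 382.9]
g2s [273.6 243.1] ((273.4807434082031, 243.09616088867188), (15.493175506591797, 9.41357421875), 11.309932708740234) [234.9 336.5] [612.7  18.2  25. ]
u0s [273.6 243. ] ((273.5117492675781, 242.94705200195312), (15.293599128723145, 9.653406143188477), 12.528807640075684) [235.2 336.3] [612.6  18.   25. ]
222 [182 172 144 126 136 148 153 156 162 160 157 151 133 114 113 118 121 123
 127 131]
223 [182 174 150 125 133 148 157 162 163 161 158 152 135 116 119 122 125 128
 131 128]
224 [183 163 127 125 133 148 156 162 161 161 158 152 136 118 117 119 138 148
 131 118]
225 [183 172 146 127 134 148 155 162 162 161 158 153 141 141 141 134 162 166
 119 105]
226 [180 183 173 152 146 144 154 161 162 161 158 153 149 162 173 171 171 145
 105 108]
227 [174 181 181 176 163 146 153 160 162 161 159 154 147 161 180 177 148 105
 107 117]
228 [159 168 169 171 
[... 844 characters left out ...]
183]
238 [254 254 254 253 235 176 138 119 102 100 104 131 162 172 175 180 186 189
 193 197]
239 [255 255 255 250 217 144 128 101  99  91  93  96 101 110 119 139 155 163
 174 184]
240 [254 254 253 231 178 144 136 114 100  93  96 101 100  98  99 100  98 100
 115 166]
241 [254 254 242 199 145 144 145 146 163 181 171 152 127  99  98  99  99 100
 130 175]
242 [254 252 226 159 144 145 156 209 225 207 202 198 178 113  99 101 102 108
 155 188]
243 [255 243 199 146 146 144 161 240 253 194 184 202 186 117  99 101 101 131
 175 194]
244 [253 228 161 146 145 145 146 218 244 222 204 173 131 100 100 102 106 156
 188 194]
245 [243 195 145 143 144 144 144 161 177 198 195 137 102 102 101 101 129 174
 194 194]
```

The side and wrist views both put the point within about 1 mm of the spot centre, and the punch is upright. Pressing now.

```bash
python3 - <<'E'
from h import *
np.set_printoptions(precision=2,suppress=True)
hand.command_gripper(10,60)
f0=env.read_state()['contact_force']
for z in (119,114,111,108,105,103,101):
    r=env.move_straight([614.4,16.9,z],speed=30,stop_force=22)
    s=env.read_state();print(z,r,round(s['time'],2),s['position'],s['contact_force']-f0,s['grip_width'])
    if r or (s['contact_force']-f0)[2]>20: break
c,im=grab('side','k0s')
cv2.imwrite('pics/k0z.png',cv2.resize(im[195:265,240:320,::-1],None,fx=7,fy=7,interpolation=cv2.INTER_CUBIC))
grab('wrist','k0')
E
```

```text
119 False 21.79 [614.13  16.87 118.57] [-0.2   0.86  0.1 ] 25.45020944968215
114 False 22.11 [615.15  17.1  115.25] [-3.15  1.62 10.03] 25.61327860692648
111 False 22.36 [615.23  17.12 112.53] [-2.48  0.18 11.  ] 25.552841103969598
108 False 22.61 [615.1   17.11 109.13] [-1.64  1.64  8.58] 25.555585603687046
105 False 22.86 [615.24  17.09 106.56] [-2.23  0.89 11.6 ] 25.23330225660946
103 False 23.11 [615.6   17.2  105.96] [-4.63  1.43 20.5 ] 25.340414267131717
```

View pics/k0z.png

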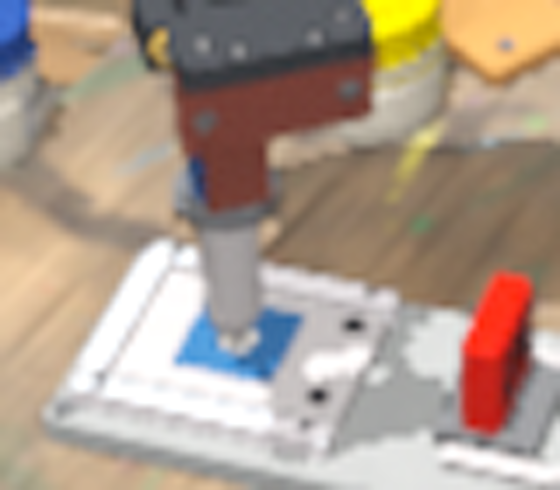

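```bash
python3 - <<'E'
from h import *
np.set_printoptions(precision=2,suppress=True)
env.move_straight([614.4,16.9,135],speed=60)
env.move_straight([614.4,16.9,230],speed=200)
env.reach([530,-150,290],down(-45))
# stand well off along tube axis for a look
env.reach(TIP+225*AX,tool(AX,-Lat));env.wait(.1)
s=env.read_state();print(s['time'],s['position'],s['grip_width'],s['contact_force'])
c,im=grab('wrist','r0');c2,im2=grab('side','r0s')
M=CAP-66*AX+3*(-np.cos(t)*Hd+np.sin(t)*np.array([0,0,1]))
for c_ in (c,c2,cal('g2'),cams.calibration('top')): print(proj(c_,M))
cv2.imwrite('pics/r0z.png',cv2.resize(im[130:330,250:400,::-1],None,fx=3,fy=3,interpolation=cv2.INTER_CUBIC))
cv2.imwrite('pics/r0sz.png',cv2.resize(im2[80:230,270:420,::-1],None,fx=4,fy=4,interpolation=cv2.INTER_CUBIC))
E
```

```text
26.4583 [ 477.92 -335.02  212.75] 25.456772266234182 [-1.03 -0.9  -1.93]
[321.24 188.21]
[323.34 163.6 ]
[321.49 194.18]
[382.32 192.71]
```

View pics/r0z.png

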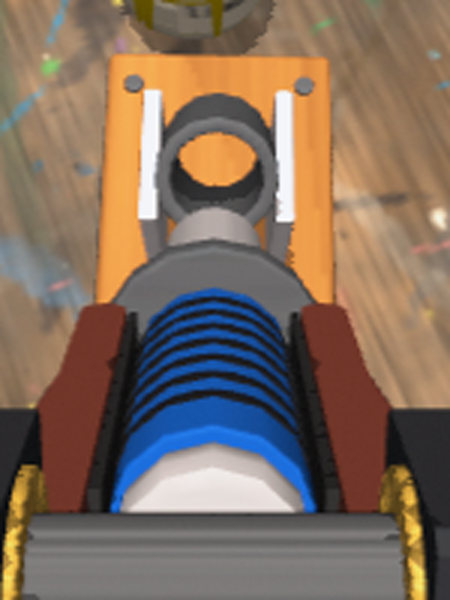

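View pics/r0sz.png

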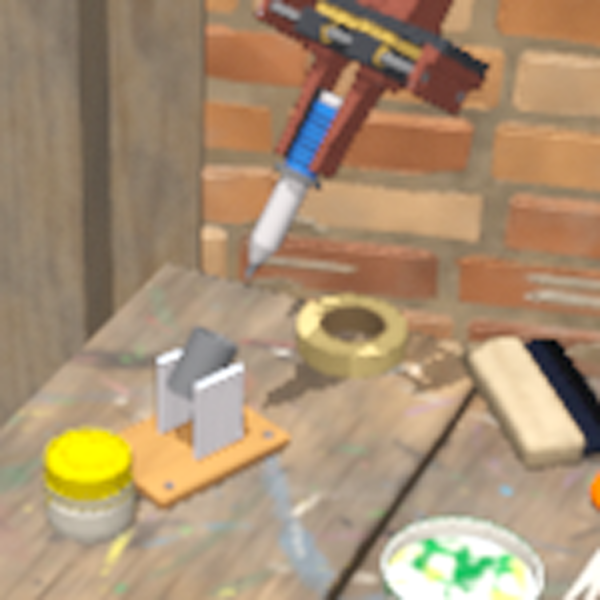

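```bash
python3 - <<'E'
from h import *
np.set_printoptions(precision=2,suppress=True)
N=-np.cos(t)*Hd+np.sin(t)*np.array([0,0,1])
def err(d):
    p=env.read_state()['position']-TIP;return np.array([p@AX-d,p@N,-(p@Lat)])
print(err(225))
env.wait(.3);print(err(225))
R=tool(AX,-Lat)
tgt=lambda d:TIP+d*AX+1.5*N-0.7*Lat
env.move_straight(tgt(192),speed=80,ori=R);env.wait(.3);print(err(192),env.read_state()['time'])
s=env.read_state();print(s['tcp_rot']-R)
c,im=grab('wrist','r1');c2,im2=grab('side','r1s')
p=s['position']
for d in (0,28,82): print(d,(proj(c,p-(93-d)*AX)-[250,130])*3)
M=CAP-66*AX+3*N
print('mouth',(proj(c,M)-[250,130])*3)
cv2.imwrite('pics/r1z.png',cv2.resize(im[130:330,250:400,::-1],None,fx=3,fy=3,interpolation=cv2.INTER_CUBIC))
cv2.imwrite('pics/r1sz.png',cv2.resize(im2[120:200,290:370,::-1],None,fx=7,fy=7,interpolation=cv2.INTER_CUBIC))
print('side',[(proj(c2,x)-[290,120])*7 for x in (M,p-93*AX,p-11*AX)])
E
```

```text
[-0.86  2.52 -0.11]
[-0.03  0.31 -0.01]
[0.43 1.39 0.93] 27.725
[[-0. -0.  0.]
 [-0. -0. -0.]
 [ 0.  0. -0.]]
0 [211.55 216.5 ]
28 [211.42 248.68]
82 [211.06 337.37]
mouth [208.18 193.81]
side [array([233.36, 305.21]), array([252.27, 268.87]), array([338.43,  96.71])]
```

View pics/r1z.png

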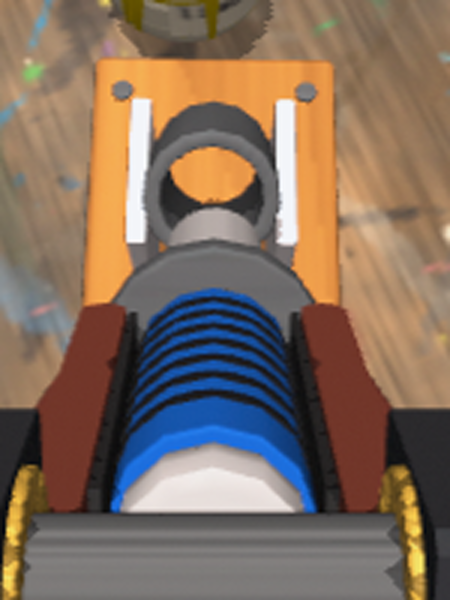

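View pics/r1sz.png

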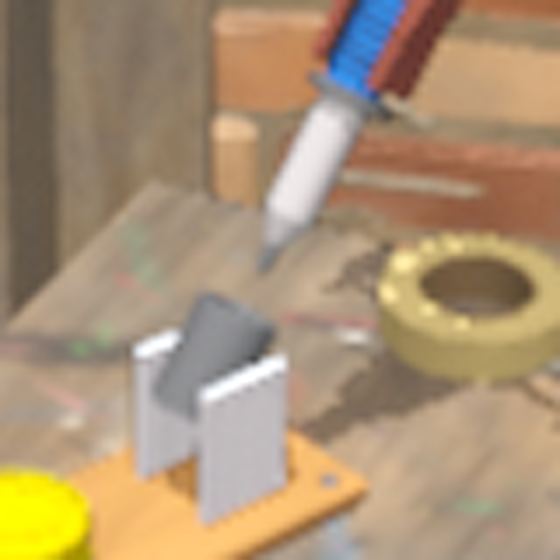

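The punch is parallel to the tube and about 2 mm to the low side of its axis. I'll shift it up 1 mm and insert under a force watch.

```bash
python3 - <<'E'
from h import *
np.set_printoptions(precision=2,suppress=True)
N=-np.cos(t)*Hd+np.sin(t)*np.array([0,0,1])
def err():
    p=env.read_state()['position']-TIP;return np.array([p@AX,p@N,-(p@Lat)])
tgt=lambda d:TIP+d*AX+2.3*N-0.7*Lat
for d,sp,f in ((165,60,8),(110,70,8),(89,30,9)):
    r=env.move_straight(tgt(d),speed=sp,stop_force=f);print(d,r,err(),env.read_state()['contact_force'],env.read_state()['time'])
    if r:break
c2,im2=grab('side','i0s')
cv2.imwrite('pics/i0sz.png',cv2.resize(im2[100:200,280:380,::-1],None,fx=5,fy=5,interpolation=cv2.INTER_CUBIC))
c,im=grab('wrist','i0');cv2.imwrite('pics/i0z.png',cv2.resize(im[130:330,250:400,::-1],None,fx=3,fy=3))
E
```

```text
165 False [164.73   2.31   0.61] [-0.51  0.35 -2.23] 28.425
110 False [110.35   2.15   1.  ] [ 0.31  0.44 -1.67] 29.3583
89 True [93.08  2.22  0.59] [-1.97 -0.59  4.5 ] 29.925
```

View pics/i0sz.png

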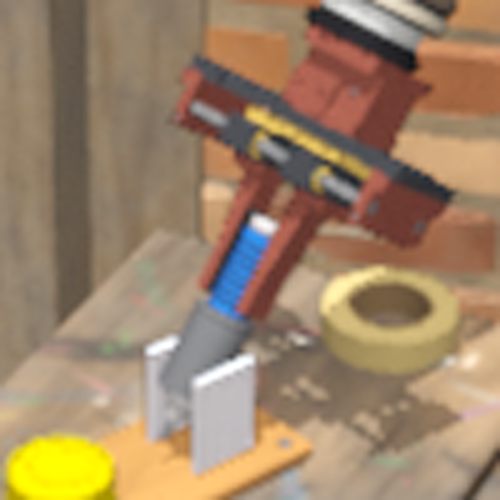

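View pics/i0z.png

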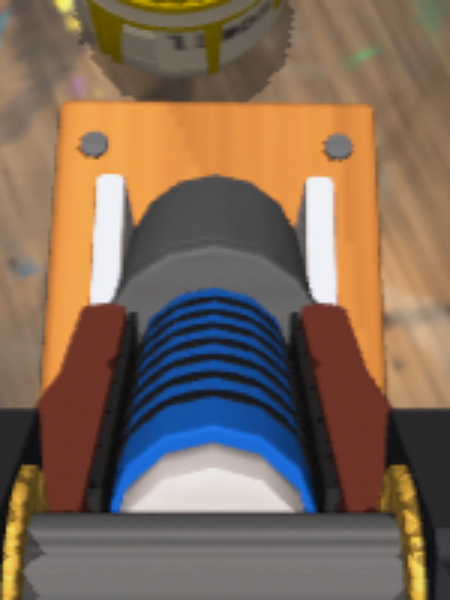

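The collar seated at the original depth (93.1 mm). Releasing and backing out along the axis.

```bash
python3 - <<'E'
from h import *
np.set_printoptions(precision=2,suppress=True)
hand.command_gripper(60);env.wait(.2)
p=env.read_state()['position']
env.move_straight(TIP+165*AX,speed=100)
env.move_straight(TIP+230*AX,speed=200);env.wait(.3)
c,im=grab('wrist','f0');c2,im2=grab('side','f0s')
print(proj(c,CAP),env.read_state()['time'],env.read_state()['contact_force'])
cv2.imwrite('pics/f0sz.png',cv2.resize(im2[130:280,230:390,::-1],None,fx=4,fy=4,interpolation=cv2.INTER_CUBIC))
E
```

```text
[321.61 206.86] 32.6917 [0.61 0.96 1.12]
```

View pics/f0.png

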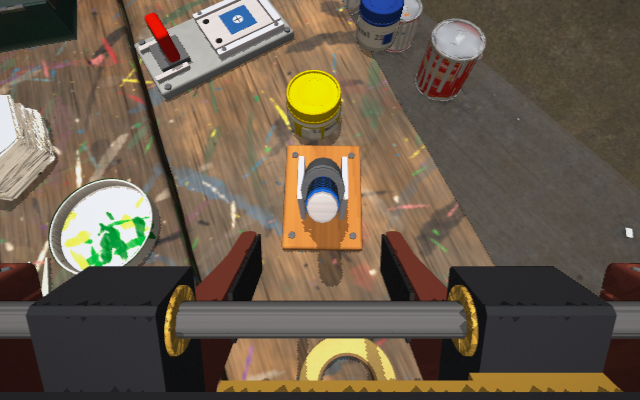

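View pics/f0sz.png

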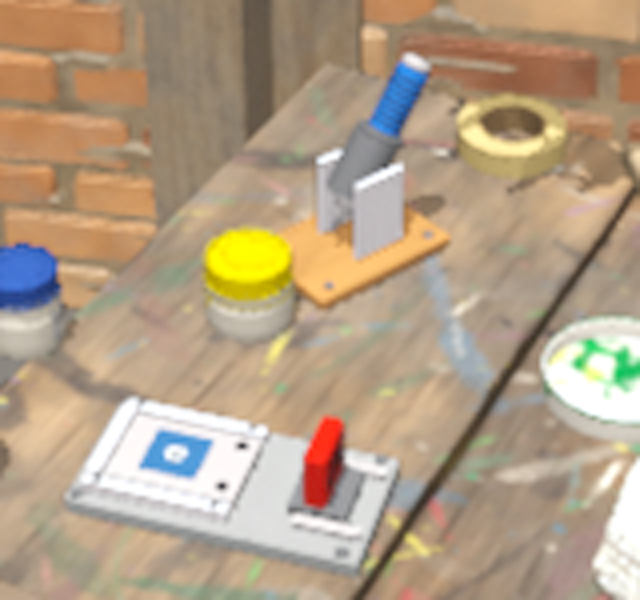

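Punch is back in the rest, with the cap at (322,206) against (321.6,206.9) predicted. Pot and tape look unmoved. One close look at the blank before handing in.

```bash
python3 - <<'E'
from h import *
env.reach([470,-150,280],down(-60))
env.reach([500,5,200],down(JY-90));env.wait(.4)
c,im=grab('wrist','f1');grab('top','f1t');grab('side','f1s');print(env.read_state()['time'])
cv2.imwrite('pics/f1z.png',cv2.resize(im[0:200,230:400,::-1],None,fx=3,fy=3,interpolation=cv2.INTER_CUBIC))
a=cv2.imread('pics/side0.png').astype(int);b=cv2.imread('pics/f1s.png').astype(int)
for n,(x,y,X,Y) in dict(pot=(278,184,306,216),tape=(340,150,374,174),cap=(315,142,340,175)).items(): print(n,abs(a-b)[y:Y,x:X].mean())
E
python3 mk.py m0 f1
```

```text
35.4083
pot 3.294642857142857
tape 3.6156045751633985
cap 49.74787878787879
m0 [613.9  16.9  25. ] s rel handle0 101.37406943827962 lat -0.10018974256294667
f1 [614.2  16.9  25. ] s rel handle0 101.6576896403906 lat -0.12375776619716698
```

View pics/f1z.png

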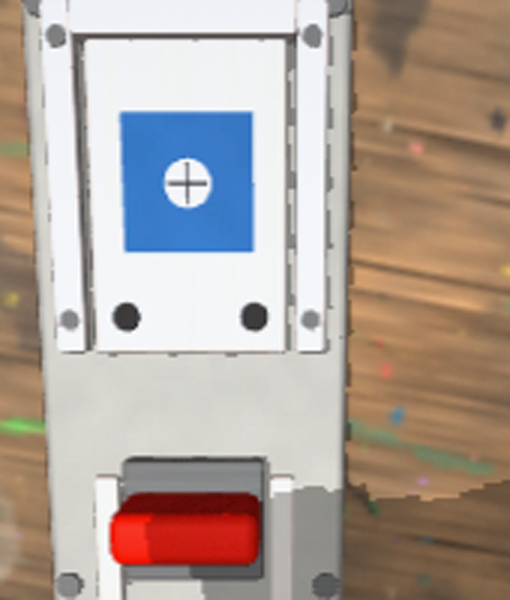

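```bash
python3 -c "
import cv2,numpy as np
a=[cv2.resize(cv2.imread(f'pics/{f}.png')[90:240,240:400],None,fx=2.4,fy=2.4) for f in('side0','f1s')]
cv2.imwrite('pics/cmp.png',np.hstack(a))"
```

```text
(no output)
```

View pics/cmp.png

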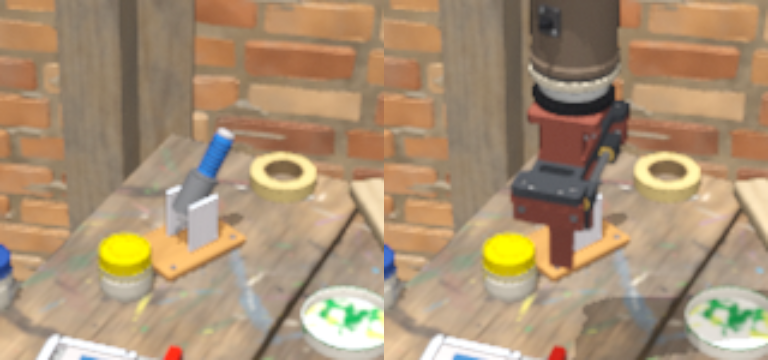

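View pics/f1t.png

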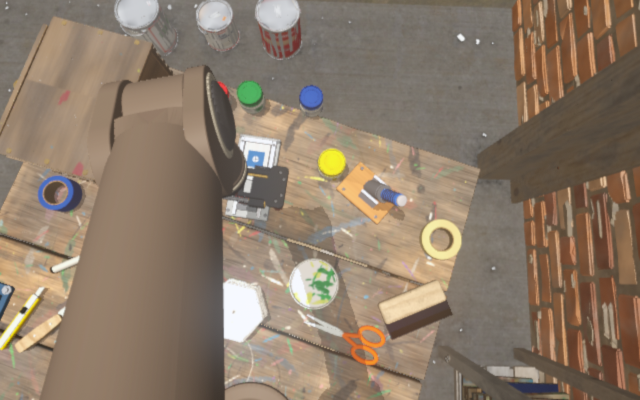

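The cap mismatch was only the gripper standing in front of the rest in the side view. The top view shows the punch still in its rest (cap at (400,199)), with pot and tape where they were, so I'm handing in.

```bash
python3 -c "
from station import *
order.job_done();print(env.read_state()['time'])"
```

```text
the job is handed in; nothing more can be done
the job is handed in; nothing more can be done
```

I finished the job and handed it in at about 35.4 s of the 64 s allowed; no verdict was reported.

- **Slide and blank:** I pushed the slide until the blank stopped moving under about 14 N, then let it spring back. The first push stopped on its force limit, so I pressed again to confirm. In the final view the mark was 101.7 mm ahead of the slide's rest position, where 101.5 mm is expected with the blank home. The slide was back at rest.
- **Punch:** I pressed it upright on the white spot, within 1–2 mm of its centre. The force peaked, fell to about 8.6 N, then rose to 20 N as the point bottomed out, so the spring snapped once, on the mark. I saw no sign of it firing anywhere else: the insertion force stayed under 9 N, felt at the collar.
- **Return to rest:** The collar seated on the tube at the original depth (93.1 mm against 93.3 mm at the grasp).
- **Bystanders:** The ink pot and tape roll show no change between the first and last side views.

**Checks that disagreed:**
- Single-view estimates of the mark differed by 1–2 mm along the jig.
- The last automatic side-view check of the cap failed because the gripper blocked the view. The top view and the earlier side view showed the punch seated.

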